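# Index the bench loupe to the black-dialled watch

## Task

Bring the loupe over the watch with the black dial: pull up the black plunger knob on the loupe carriage, slide the carriage along its rail to that watch's station, and let the plunger spring fully home into the index hole there, then let go. Keep all watches in their pockets and leave the other things on the bench where they are.

Things in the scene. Friction and masses are not known exactly. Their poses are not given: they have to be found in the camera images.
- stand: stand fixed to the bench: grey plate 150 x 350 x 12 mm with an aluminium rail (36 mm wide, top 40 mm up) and a white, blue-rimmed tray. Origin on the bench under the rail's middle; y along the rail, x from rail to tray, z up. Five index holes in the rail's top at y = -100, -50, 0, 50, 100 mm; tray pockets (46 mm square, rim 24 mm up) at the same y, x = 75 mm. End stops 58 mm high at y = +-160 mm
- carriage (a joint): loupe carriage's position along the stand's y axis in m: 0 at the middle hole, where it starts locked, +-0.1 at the outer holes (range +-0.113). A steel block 50 x 56 mm (x, y), top 70 mm above the bench, the plunger in its middle, the loupe on an arm towards the tray. Free of the hole it slides with about 2 N of friction and stays where it is left
- plunger (a joint): lift of the index plunger in m: 0 fully home in a hole, at most 0.015. A spring pushes it down, 5 N at home, 8 N at full lift. Its round-tipped 8 mm pin stands 10 mm deep in the hole (10.8 mm wide), so from 0.010 on the carriage is free; released between holes it rides on the rail at 0.010 and locks nothing
- knob_grip (a point): centre of the plunger's knob: upright black cylinder with a red dot on top, 28 mm across, 26 mm tall, centre 103 mm above the bench when home; a 20 mm brass sleeve below it reaches to 86 mm. It moves with the carriage and lifts with the plunger. Nothing else within 60 mm stands higher than 70 mm
- lens_centre (a point): centre of the loupe's lens, a clear disc in a black ring 50 mm across, 60 mm above the bench, carried by the carriage at x = 75 mm on the stand, level with the knob along the rail
- watch_black: the watch to inspect: loose gold watch head with a black dial, round, 36 mm across and 9 mm thick, lying in any of the tray's pockets but the middle one; origin at the centre of its underside
- watch_white1: loose gold watch head with a white dial, round, 36 mm across and 9 mm thick, in one of the tray's pockets; origin at the centre of its underside
- watch_white2: loose gold watch head with a white dial, round, 36 mm across and 9 mm thick, in one of the tray's pockets; origin at the centre of its underside
- watch_white3: loose gold watch head with a white dial, round, 36 mm across and 9 mm thick, in one of the tray's pockets; origin at the centre of its underside
- watch_white4: loose gold watch head with a white dial, round, 36 mm across and 9 mm thick, in one of the tray's pockets; origin at the centre of its underside
- parts_jar: amber glass jar with white cap, 48 mm across, 50 mm tall, on the bench past one end of the stand; origin at the centre of its underside; to be left alone
- screwdriver: screwdriver with red handle, 150 mm long, lying on the bench on the rail side of the stand; origin under its middle; to be left alone
- green_tray: small green tray, 110 x 90 x 22 mm, on the bench past the other end of the stand; origin at the centre of its underside; to be left alone
- holder_ring: brass holder ring, 42 mm across and 9 mm tall, on the bench past the tray side of the stand; origin at the centre of its underside; to be left alone
Mind the look-alikes: they are no part of the job. Leave any pink or red look-alike of the watch_black alone.

How it is judged (in metres and radians):
On the way:
1. the plunger is pulled clear of its hole (value of joint plunger above 0.0085 m), for 0.1 s.
At the end, for the whole second after the job is handed in: The loupe's lens centre is within 12 mm (level) of the black-dialled watch's centre, the plunger is home in the hole there (lift under 2.5 mm), and carriage and plunger are at rest (horizontal distance between lens_centre and watch_black below 0.012 m and value of joint plunger below 0.0025 m and velocity of joint carriage between -0.01 and 0.01 m/s and velocity of joint plunger between -0.01 and 0.01 m/s); the robot touches nothing.
It fails at once if a watch is knocked out of its place (moved over 15 mm) (distance of any of watch_white1, watch_white2, watch_white3, watch_white4, watch_black from where it was at the start of the episode above 0.015 m).
It fails at once if the jar, screwdriver, green tray or brass ring is moved over 20 mm (distance of any of parts_jar, screwdriver, green_tray, holder_ring from where it was at the start of the episode above 0.02 m).
It also fails if it takes over 30 s, if anything falls off the work surface, if the arm or the gripper's body presses on something with over 40 N, if the wrist force passes 120 N, or if a joint passes its speed limit or range.

## Robot

A 6-joint arm with a two-finger parallel gripper is mounted at the origin on the work surface. World frame = base frame: x ahead of the robot, y to its left, z up, the work surface at z = 0. Lengths are in mm, angles in rad, forces in N, time in s.
With the tool pointing down it reaches from about 300 to 875 mm from the base axis. Payload 6.4 kg.
Tool frame: the origin (TCP) lies on the centre line of the jaws, within the pads' length; the fingertips stand 19 mm ahead of it and the grasp point (between the pads) is the TCP; z points along the fingers, y is the line along which they close (so a half turn about z gives the same grasp; the last joint's range is limited). The gripper opens to 85 mm and grips with 20 to 120 N. Pads are 22 mm wide; open, the fingers measure 114 mm over their backs; the gripper's body (76 mm by 85 mm) begins 54 mm behind the grasp point. The pads swing forward as they close: fully open they stand 13 mm farther back than shut.
Start: joints at [-1.376, 0.181, 1.607, -0, 1.354, -0.206], TCP at [224.356, -529.439, 250.288] pointing down, gripper open.
Joint ranges: [-2.99, 2.99], [-0.89, 2.07], [0.3, 2.58], [-1.14, 4.28], [0, 2.63], [-3.12, 3.12]. Speed limits (rad/s): [2.57, 2.57, 3.01, 3.14, 3.14, 3.14].

## Interface

Orientations are given as a unit quaternion [x, y, z, w].
In Python, from cell import robot, camera, get_calibration gives the robot as it stands.
- The arm moves only by the tool play_rows, never from a script. Its argument "increments" is a list of rows, each an object with "offset": the shift along the tool's x, y, z in mm, a list of three; "dr": the turn, a rotation vector about the tool's x, y, z in degrees, a list of three; "gripper": the finger opening in mm, from 0 to 85.4. A call has 1 to 10 rows; each row shifts and turns the commanded pose from where the row before left it, along the tool's axes as they then stand; what a row does not reach is not made up. A row lasts 1/10 s, in which the tool goes at most 50 mm and 8.59 degrees, less where a joint would pass 70% of its speed; a pose out of reach is approached as far as the arm can. A call with a gripper value outside its range is refused whole. The fingers move at their own pace and stop on an object; "force" is the grip in N (left out, the last holds). Time passes only in rows, so rows that do not move let the fingers close. It gives the time, the measured TCP pose, the force, the opening and the grip force at its end, in the units of the state.
- robot.observe(): the state, without advancing time (a new reading comes with each control period).
- camera(name): name is "side" or "top" or "wrist"; returns (picture, depth): 400x640x3 uint8, red, green, blue; 400x640 float32, mm along the optical axis (not along the pixel's ray), 0 where there is no reading.
- get_calibration(name): a dict with "camera_matrix" (3x3 intrinsics, pixels), "cam_to_world" (4x4, takes a point from camera to world coordinates). Camera axes: x right, y up, looking along -z (the intrinsics and any distortion apply to the point x, -y, -z); pixel columns grow to the right and rows downward; lengths in mm; the calibration is good to about 2 mm. A picture is of the moment at which its call begins: read the wrist's pose just before it. get_calibration takes no time and is no camera call; for the wrist camera it gives the pose at the moment of the call.
- robot.sign_off(): hands the job in; it is judged then, once.
The state is a dict: "t": time; "joint_pos": joint angles; "dq": joint speeds; "joint_efforts": joint torques, N m; "position": TCP position; "tool_rot": TCP orientation; "wrist_force": force on the tool from outside, world axes, zero at the start; "ft_torque": the same for the moment, N m; "grip_width": finger opening in mm; "gripper_force": force on a finger pad.
Only numpy, scipy, OpenCV 4.12 (cv2) and the standard library are available. Lean on these libraries where they do the work, as an engineer would, in place of code of your own. Each camera call takes 0.05 s, during which the arm holds its last target. There are 200 camera calls.

## Working session

There is one attempt and no reset: what is moved stays moved. The work goes in short steps, Python scripts to look and compute and a tool call to move; the robot and the scene stay as the last step left them, time stands still between calls to the robot, and variables do not carry over. Pictures are saved under pics/ and viewed, at most 10 in all, crops included, and the job is handed in when it is done.

Besides the shell and the picture viewer there is one more tool, called after ">>>" in YAML: its name, and indented under it one key for each argument. play_rows: Moves the arm, as the interface text tells. Its arguments: {"type":"object","properties":{"increments":{"type":"array","items":{"type":"object","properties":{"offset":{"type":"array","items":{"type":"number"}},"dr":{"type":"array","items":{"type":"number"}},"gripper":{"type":"number"}}}},"force":{"type":"number"}},"required":["increments"]}

```bash
mkdir -p pics; ls; python3 - <<'E'
from cell import robot,camera,get_calibration
import cv2,numpy as np
for n in("top","side"):
    p,d=camera(n); cv2.imwrite(f"pics/{n}0.png",p[:,:,::-1]); np.savez(f"pics/{n}0.npz",p=p,d=d,**get_calibration(n))
print(robot.observe())
E
```

```text
pics
{'t': 0.1, 'joint_pos': array([-1.37628925e+00,  1.81488266e-01,  1.60790539e+00, -1.64224373e-05,
        1.35380761e+00, -2.06308844e-01]), 'dq': array([ 0.00121753, -0.00092394, -0.00104763, -0.00144331, -0.00032637,
       -0.00017459]), 'joint_efforts': array([ 4.62631069e-04, -4.45883274e+01, -3.52238917e+01, -4.25813914e-04,
        4.11133617e-03,  9.85803865e-06]), 'position': array([ 224.26166556, -528.95300865,  249.46338744]), 'tool_rot': array([ 9.79984777e-01,  1.99070816e-01, -3.27099520e-06, -8.04342516e-04]), 'wrist_force': array([0.26992231, 0.13199662, 0.05595239]), 'ft_torque': array([ 0.02263096,  0.00570092, -0.00642427]), 'gripper_force': 0.0, 'grip_width': 85.24246086832312}
```

View pics/top0.png

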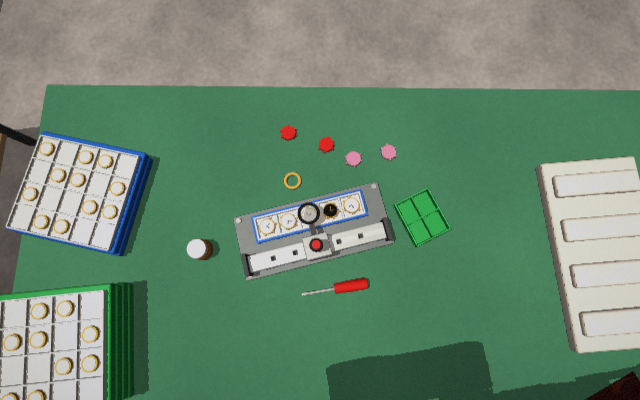

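View pics/side0.png

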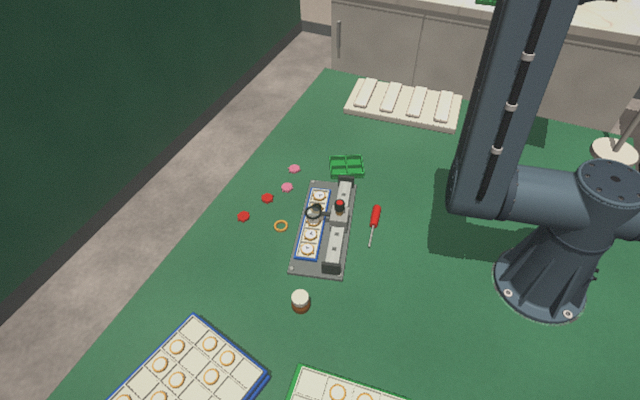

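The top picture shows the black dial at (330,211), one pocket right of the loupe (309,213). The knob with its red dot is at (316,244). The candidates for the black watch are the black dial (330,211), the white dials (267,228), (288,221) and (352,205), and the red and pink look-alikes (288,132), (326,144), (353,158) and (389,152). I choose the black dial. In the side picture the knob is at about (340,204). Next come enlarged crops and measurements.

```bash
cat > h.py <<'E'
import numpy as np,cv2
def load(n): return np.load(f"pics/{n}.npz")
def ray(K,T,u,v):
    d=np.array([(u-K[0,2])/K[0,0],-(v-K[1,2])/K[1,1],-1.]); return T[:3,3],T[:3,:3]@d
def dep(f,u,v,r=0):
    o,d=ray(f['camera_matrix'],f['cam_to_world'],u,v); z=f['d'][int(round(v)),int(round(u))]; return o+z*d
def atz(f,u,v,z):
    o,d=ray(f['camera_matrix'],f['cam_to_world'],u,v); return o+(z-o[2])/d[2]*d
def tri(a,pa,b,pb):
    o1,d1=ray(a['camera_matrix'],a['cam_to_world'],*pa);o2,d2=ray(b['camera_matrix'],b['cam_to_world'],*pb)
    s=np.linalg.lstsq(np.c_[d1,-d2],o2-o1,rcond=None)[0]; p,q=o1+s[0]*d1,o2+s[1]*d2
    return (p+q)/2,np.linalg.norm(p-q)
E
python3 - <<'E'
from h import *
t=load("top0");s=load("side0");np.set_printoptions(precision=1,suppress=True)
def red(f,x0,x1,y0,y1):
    p=f['p'].astype(int)[y0:y1,x0:x1]; m=(p[...,0]>120)&(p[...,1]<70)&(p[...,2]<70); y,x=np.nonzero(m); return x.mean()+x0,y.mean()+y0,m.sum()
a=red(t,300,332,232,256);b=red(s,328,352,192,216);print(a,b)
print("knob tri",tri(t,a[:2],s,b[:2]),"dep",dep(t,*a[:2]),dep(s,*b[:2]))
for u,v in[(330,211),(309,213),(267,228),(352,205),(272,258),(295,253),(339,241),(361,236)]: print(u,v,dep(t,u,v),atz(t,u,v,40))
A=cv2.resize(t['p'][170:290,225:405],None,fx=4,fy=4,interpolation=2)
B=cv2.resize(s['p'][170:290,280:380],None,fx=4,fy=4,interpolation=2)
cv2.imwrite("pics/tc.png",A[:,:,::-1]);cv2.imwrite("pics/sc.png",B[:,:,::-1])
E
```

```text
(np.float64(315.6666666666667), np.float64(244.11111111111111), np.int64(63)) (np.float64(339.11538461538464), np.float64(202.07692307692307), np.int64(26))
knob tri (array([545.6,  42.9, 113.4]), np.float64(3.059587438409045)) dep [543.9  42.3 116.4] [546.5  44.7 115.2]
330 211 [626.6  14.5  24.8] [624.2  14.5  40. ]
309 213 [615.4  60.5  62.1] [618.8  61.8  40. ]
267 228 [584.7 157.6  26.4] [583.2 155.2  40. ]
352 205 [641.  -35.8  26.9] [638.7 -35.   40. ]
272 258 [517.3 143.3  25.1] [516.8 141.   40. ]
295 253 [529.3  91.6  28. ] [528.7  90.5  40. ]
339 241 [558.2  -7.   24.5] [557.   -6.6  40. ]
361 236 [570.4 -56.7  24.9] [569.  -55.4  40. ]
```

View pics/tc.png

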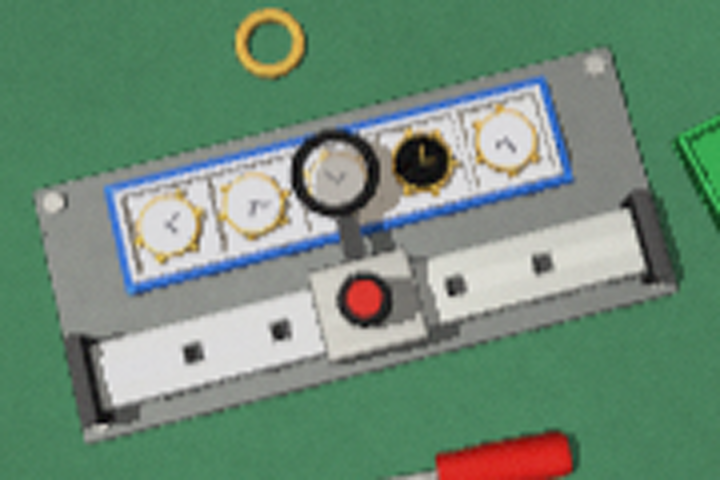

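The close crop shows the black dial one station right of the loupe, towards world -y, along the rail direction (0.257, -0.966). The knob is at about (545,43) with its top near z = 115, which fits the given 116. The hole pitch measures 50.8 mm against the given 50. I'll move above the knob with tool y along the rail.

>>> play_rows:
  increments:
    - {"dr": [0,0,4],"offset": [0,0,0],"gripper": 85}
    - {"dr": [0,0,4.1],"offset": [0,0,0],"gripper": 85}
    - {"offset": [25,-26,0],"dr": [0,0,0],"gripper": 85}
    - {"offset": [25,-26,0],"dr": [0,0,0],"gripper": 85}
    - {"offset": [25,-26,0],"dr": [0,0,0],"gripper": 85}
    - {"offset": [25,-26,0],"dr": [0,0,0],"gripper": 85}
    - {"offset": [25,-26,0],"dr": [0,0,0],"gripper": 85}
    - {"offset": [25,-26,0],"dr": [0,0,0],"gripper": 85}
    - {"offset": [25,-26,0],"dr": [0,0,0],"gripper": 85}
    - {"offset": [25,-26,0],"dr": [0,0,0],"gripper": 85}

```text
t: 1.1
position: [364.6, -275.6, 250.0]
tool_rot: [0.992, 0.129, -0.0, -0.0]
wrist_force: [0.0, -0.6, -0.3]
grip_width: 84.8
gripper_force: 0.0
```

>>> play_rows:
  increments:
    - {"offset": [25,-26,3],"dr": [0,0,0],"gripper": 85}
    - {"offset": [25,-26,3],"dr": [0,0,0],"gripper": 85}
    - {"offset": [25,-26,3],"dr": [0,0,0],"gripper": 85}
    - {"offset": [25,-26,3],"dr": [0,0,0],"gripper": 85}
    - {"offset": [25,-26,3],"dr": [0,0,0],"gripper": 85}
    - {"offset": [25,-26,3],"dr": [0,0,0],"gripper": 85}
    - {"offset": [25,-26,3],"dr": [0,0,0],"gripper": 85}
    - {"offset": [25,-26,3],"dr": [0,0,0],"gripper": 85}
    - {"offset": [25,-26,3],"dr": [0,0,0],"gripper": 85}
    - {"offset": [5,0,3],"dr": [0,0,0],"gripper": 85}

```text
t: 2.1
position: [527.3, 11.3, 219.8]
tool_rot: [0.991, 0.131, -0.0, -0.001]
wrist_force: [-0.1, -0.1, 0.1]
grip_width: 85.2
gripper_force: 0.0
```

```bash
python3 - <<'E'
from cell import robot,camera,get_calibration
import cv2,numpy as np
c=get_calibration("wrist");p,d=camera("wrist"); cv2.imwrite("pics/w1.png",p[:,:,::-1]); np.savez("pics/w1.npz",p=p,d=d,**c)
o=robot.observe();print(o['t'],o['position'],o['tool_rot'],o['dq'],c)
E
```

```text
2.15 [527.00800031   9.84001625 219.19416215] [ 9.91385223e-01  1.30976958e-01 -5.41324861e-04 -2.89082392e-04] [-0.04906818 -0.0265428   0.02984391 -0.01656728  0.01785006 -0.02636636] {'camera_matrix': array([[337.90982816,   0.        , 320.70403166],
       [  0.        , 337.90982816, 195.05185863],
       [  0.        ,   0.        ,   1.        ]]), 'cam_to_world': array([[ 2.59318595e-01,  9.25098214e-01,  2.77393512e-01,
         5.97252071e+02],
       [-9.65788647e-01,  2.49129250e-01,  7.20201813e-02,
         2.99094696e+01],
       [-2.48109651e-03, -2.86579677e-01,  9.58053199e-01,
         3.44430577e+02],
       [ 0.00000000e+00,  0.00000000e+00,  0.00000000e+00,
         1.00000000e+00]])}
```

View pics/w1.png

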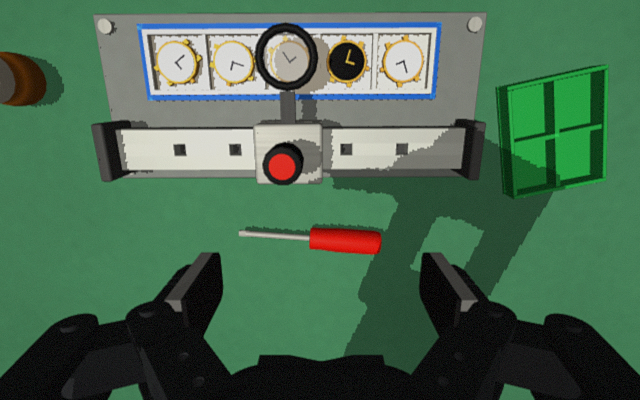

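The wrist picture shows the red dot at (281,166), the black watch at (347,61) and the holes at (180,150), (235,150), (346,149) and (402,149).

```bash
python3 - <<'E'
from h import *
np.set_printoptions(precision=1,suppress=True)
w=load("w1");t=load("top0");s=load("side0")
p=w['p'].astype(int)[140:195,255:310]; m=(p[...,0]>130)&(p[...,1]<80)&(p[...,2]<80);y,x=np.nonzero(m);a=(x.mean()+255,y.mean()+140)
print(a,m.sum(),"tri",tri(w,a,t,(315.7,244.1)),tri(w,a,s,(339.1,202.1)),"z116",atz(w,*a,116),"dep",dep(w,*a))
h=[]
for u in(180,235,346,402):
    X=w['p'].astype(int).sum(2)[140:160,u-10:u+11]; m=X<300; y,x=np.nonzero(m); q=(x.mean()+u-10,y.mean()+140); h.append(atz(w,*q,40)); print(q,m.sum(),h[-1])
d=h[3]-h[0];print(np.linalg.norm(d),d/np.linalg.norm(d),np.mean(h,0))
print(atz(w,347,61,26))
E
```

```text
(np.float64(281.4228675136116), np.float64(166.4119782214156)) 551 tri (array([544. ,  43.2, 116.5]), np.float64(1.908125832850752)) (array([545.1,  44.8, 116.3]), np.float64(2.550045382755778)) z116 [544.   44.2 116. ] dep [544.2  44.1 117.2]
(np.float64(179.44954128440367), np.float64(149.4954128440367)) 109 [517.4 141.6  40. ]
(np.float64(235.06140350877192), np.float64(149.30701754385964)) 114 [530.7  93.   40. ]
(np.float64(346.0), np.float64(149.0)) 121 [557.   -3.8  40. ]
(np.float64(401.67826086956524), np.float64(148.8608695652174)) 115 [570.2 -52.3  40. ]
200.9274782842028 [ 0.3 -1.   0. ] [543.8  44.6  40. ]
[629.9  15.5  26. ]
```

>>> play_rows:
  increments:
    - {"offset": [12,-14,0],"dr": [0,0,0],"gripper": 85}
    - {"offset": [13,-14.5,0],"dr": [0,0,0],"gripper": 85}
    - {"offset": [0,0,20],"dr": [0,0,0],"gripper": 85}
    - {"offset": [0,0,20],"dr": [0,0,0],"gripper": 85}
    - {"offset": [0,0,20],"dr": [0,0,0],"gripper": 85}
    - {"offset": [0,0,0],"dr": [0,0,0],"gripper": 85}
    - {"offset": [0,0,0],"dr": [0,0,0],"gripper": 85}

```text
t: 2.85
position: [543.1, 41.1, 160.3]
tool_rot: [0.992, 0.129, -0.001, -0.0]
wrist_force: [-0.1, -0.2, 1.0]
grip_width: 85.2
gripper_force: 0.0
```

>>> play_rows:
  increments:
    - {"offset": [1.6,-2.6,10],"dr": [0,0,0],"gripper": 85}
    - {"offset": [0,0,15],"dr": [0,0,0],"gripper": 85}
    - {"offset": [0,0,15],"dr": [0,0,0],"gripper": 85}
    - {"offset": [0,0,10],"dr": [0,0,0],"gripper": 85}
    - {"offset": [0,0,6],"dr": [0,0,0],"gripper": 85}
    - {"offset": [0,0,0],"dr": [0,0,0],"gripper": 85}
    - {"offset": [0,0,0],"dr": [0,0,0],"gripper": 85}

```text
t: 3.55
position: [544.5, 45.0, 104.3]
tool_rot: [0.992, 0.129, 0.0, 0.0]
wrist_force: [0.4, 0.1, 0.3]
grip_width: 85.1
gripper_force: 0.0
```

```bash
python3 - <<'E'
from cell import robot,camera,get_calibration
import cv2,numpy as np
c=get_calibration("wrist");p,d=camera("wrist"); cv2.imwrite("pics/w2.png",p[:,:,::-1]); np.savez("pics/w2.npz",p=p,d=d,**c)
o=robot.observe();print(o['t'],o['position'],o['wrist_force'])
from h import *
w=load("w2");P=p.astype(int);m=(P[...,0]>130)&(P[...,1]<80)&(P[...,2]<80);m[:,:220]=0;m[:,420:]=0
n,l,s,ce=cv2.connectedComponentsWithStats(m.astype('uint8'))
for i in range(1,n):
    if s[i,4]>100: print(ce[i],s[i],atz(w,*ce[i],116))
E
```

```text
3.6 [544.74096737  44.92403907 104.67897798] [-0.57410113 -0.3210325   0.37765345]
[323.37119675 294.7525355 ] [ 300  275   47   41 1479] [543.55377067  43.73029266 116.        ]
[375.97414449 338.97186312] [ 343  321   77   31 1315] [529.38861766  18.1809794  116.        ]
```

View pics/w2.png

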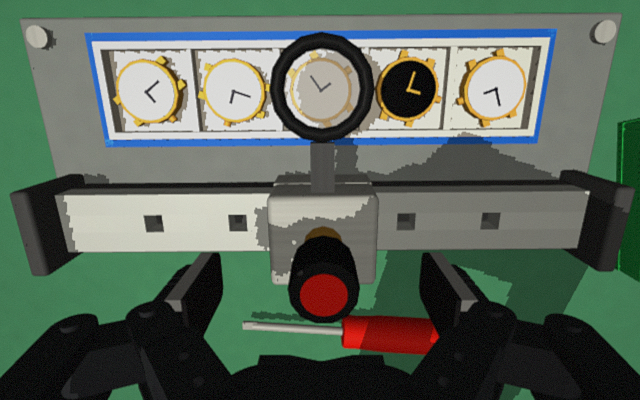

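The knob's red dot is at (323,295), centred between the pads. I'll trim the position and close.

>>> play_rows:
  force: 60
  increments:
    - {"offset": [-1,0.8,0.5],"dr": [0,0,0],"gripper": 50}
    - {"offset": [0,0,0],"dr": [0,0,0],"gripper": 20}
    - {"offset": [0,0,0],"dr": [0,0,0],"gripper": 20}
    - {"offset": [0,0,0],"dr": [0,0,0],"gripper": 20}
    - {"offset": [0,0,0],"dr": [0,0,0],"gripper": 20}
    - {"offset": [0,0,0],"dr": [0,0,0],"gripper": 20}
    - {"offset": [0,0,0],"dr": [0,0,0],"gripper": 20}
    - {"offset": [0,0,0],"dr": [0,0,0],"gripper": 20}

```text
t: 4.4
position: [543.8, 43.9, 104.2]
tool_rot: [0.992, 0.129, 0.0, 0.0]
wrist_force: [-1.8, -1.4, 6.7]
grip_width: 26.3
gripper_force: 58.8
```

>>> play_rows:
  increments:
    - {"offset": [0,0,-3],"dr": [0,0,0],"gripper": 20}
    - {"offset": [0,0,-3],"dr": [0,0,0],"gripper": 20}
    - {"offset": [0,0,-3],"dr": [0,0,0],"gripper": 20}
    - {"offset": [0,0,-3],"dr": [0,0,0],"gripper": 20}
    - {"offset": [0,0,-1],"dr": [0,0,0],"gripper": 20}
    - {"offset": [0,0,0],"dr": [0,0,0],"gripper": 20}
    - {"offset": [0,0,0],"dr": [0,0,0],"gripper": 20}

```text
t: 5.1
position: [543.5, 43.9, 116.7]
tool_rot: [0.992, 0.129, -0.0, -0.0]
wrist_force: [4.2, -1.1, -8.1]
grip_width: 27.0
gripper_force: 59.4
```

```bash
python3 - <<'E'
from cell import robot,camera,get_calibration
import cv2,numpy as np
c=get_calibration("wrist");p,d=camera("wrist"); cv2.imwrite("pics/w3.png",p[:,:,::-1]); np.savez("pics/w3.npz",p=p,d=d,**c)
o=robot.observe();print(o['t'],o['position'],o['wrist_force'],o['grip_width'])
E
```

```text
5.15 [543.49137581  43.93098397 116.60187229] [ 3.45829685 -0.63496269 -7.87116204] 26.232272389536156
```

View pics/w3.png

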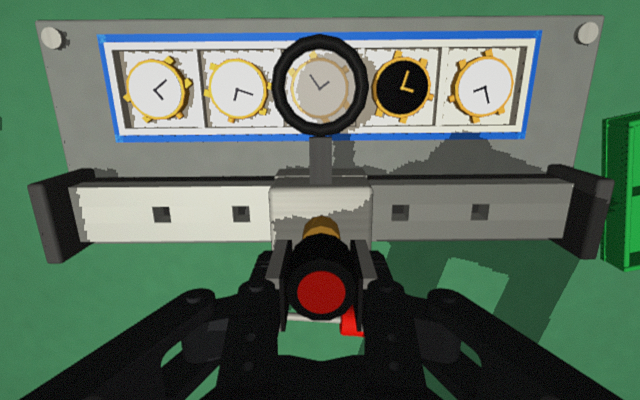

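The plunger is lifted about 12.5 mm and pulls down with 8 N, and the knob is held in the pads at (320,290). I'll slide 50 mm along tool +y.

>>> play_rows:
  increments:
    - {"offset": [0,3,0],"dr": [0,0,0],"gripper": 20}
    - {"offset": [0,6,0],"dr": [0,0,0],"gripper": 20}
    - {"offset": [0,6,0],"dr": [0,0,0],"gripper": 20}
    - {"offset": [0,6,0],"dr": [0,0,0],"gripper": 20}
    - {"offset": [0,6,0],"dr": [0,0,0],"gripper": 20}
    - {"offset": [0,6,0],"dr": [0,0,0],"gripper": 20}
    - {"offset": [0,6,0],"dr": [0,0,0],"gripper": 20}
    - {"offset": [0,6,0],"dr": [0,0,0],"gripper": 20}
    - {"offset": [0,5,0],"dr": [0,0,0],"gripper": 20}
    - {"offset": [0,0,0],"dr": [0,0,0],"gripper": 20}

```text
t: 6.15
position: [556.7, -4.5, 116.7]
tool_rot: [0.992, 0.129, 0.0, -0.0]
wrist_force: [5.3, -0.3, -7.3]
grip_width: 26.1
gripper_force: 59.6
```

>>> play_rows:
  increments:
    - {"offset": [0,0,0],"dr": [0,0,0],"gripper": 20}
    - {"offset": [0,0,0],"dr": [0,0,0],"gripper": 20}

```text
t: 6.35
position: [556.7, -4.5, 116.8]
tool_rot: [0.992, 0.129, 0.0, -0.0]
wrist_force: [4.9, -0.5, -8.2]
grip_width: 26.8
gripper_force: 59.6
```

>>> play_rows:
  increments:
    - {"offset": [0,0,2.5],"dr": [0,0,0],"gripper": 20}
    - {"offset": [0,0,2.5],"dr": [0,0,0],"gripper": 20}
    - {"offset": [0,0,2.5],"dr": [0,0,0],"gripper": 20}
    - {"offset": [0,0,2.5],"dr": [0,0,0],"gripper": 20}
    - {"offset": [0,0,2],"dr": [0,0,0],"gripper": 20}
    - {"offset": [0,0,0],"dr": [0,0,0],"gripper": 20}
    - {"offset": [0,0,0],"dr": [0,0,0],"gripper": 20}

```text
t: 7.05
position: [556.7, -4.5, 104.9]
tool_rot: [0.992, 0.129, 0.0, 0.0]
wrist_force: [4.9, -0.1, -6.5]
grip_width: 26.5
gripper_force: 59.8
```

The wrist force is still the spring's pull down, so the pin is in the hole. I'll release and retreat.

>>> play_rows:
  increments:
    - {"offset": [0,0,0],"dr": [0,0,0],"gripper": 40}
    - {"offset": [0,0,0],"dr": [0,0,0],"gripper": 60}
    - {"offset": [0,0,0],"dr": [0,0,0],"gripper": 80}
    - {"offset": [0,0,0],"dr": [0,0,0],"gripper": 80}
    - {"offset": [0,0,0],"dr": [0,0,0],"gripper": 80}
    - {"offset": [0,0,-10],"dr": [0,0,0],"gripper": 80}
    - {"offset": [0,0,-20],"dr": [0,0,0],"gripper": 80}
    - {"offset": [0,0,-25],"dr": [0,0,0],"gripper": 80}
    - {"offset": [0,0,-20],"dr": [0,0,0],"gripper": 80}
    - {"offset": [0,0,0],"dr": [0,0,0],"gripper": 80}

```text
t: 8.05
position: [558.6, -4.8, 183.9]
tool_rot: [0.992, 0.129, 0.003, 0.001]
wrist_force: [0.9, -0.3, 0.6]
grip_width: 80.1
gripper_force: 0.0
```

>>> play_rows:
  increments:
    - {"offset": [-20,0,-10],"dr": [0,0,0],"gripper": 80}
    - {"offset": [-20,0,-10],"dr": [0,0,0],"gripper": 80}
    - {"offset": [0,0,0],"dr": [0,0,0],"gripper": 80}
    - {"offset": [0,0,0],"dr": [0,0,0],"gripper": 80}
    - {"offset": [0,0,0],"dr": [0,0,0],"gripper": 80}

```text
t: 8.55
position: [518.0, -14.6, 199.3]
tool_rot: [0.992, 0.129, -0.0, -0.0]
wrist_force: [-0.2, -0.3, -0.2]
grip_width: 80.1
gripper_force: 0.0
```

```bash
python3 - <<'E'
from cell import robot,camera,get_calibration
import cv2,numpy as np
c=get_calibration("wrist");p,d=camera("wrist"); cv2.imwrite("pics/w4.png",p[:,:,::-1]); np.savez("pics/w4.npz",p=p,d=d,**c)
o=robot.observe();print(o['t'],o['position'],o['wrist_force'])
from h import *
w=load("w4");P=p.astype(int);m=(P[...,0]>130)&(P[...,1]<80)&(P[...,2]<80)
n,l,s,ce=cv2.connectedComponentsWithStats(m.astype('uint8'))
for i in range(1,n):
    if s[i,4]>100: print(ce[i],s[i],atz(w,*ce[i],116),dep(w,*ce[i]),np.median(d[l==i]))
w1=load("w1");print("before",dep(w1,281,166))
E
```

```text
8.6 [518.01049842 -14.530182   199.20438962] [ 0.2670242  -0.15695274 -0.407871  ]
[321.05907781 147.61959654] [307 133  29  30 694] [557.3895856   -4.15509634 116.        ] [557.58018362  -4.10534712 117.29051035] 206.61406
[323.41746411 235.47248804] [ 285  223   77   26 1672] [501.11620139 -20.67012595 116.        ] [464.06676542 -31.11874124  27.43838306] 323.7513
before [544.41769309  44.45922633 117.10590076]
```

View pics/w4.png

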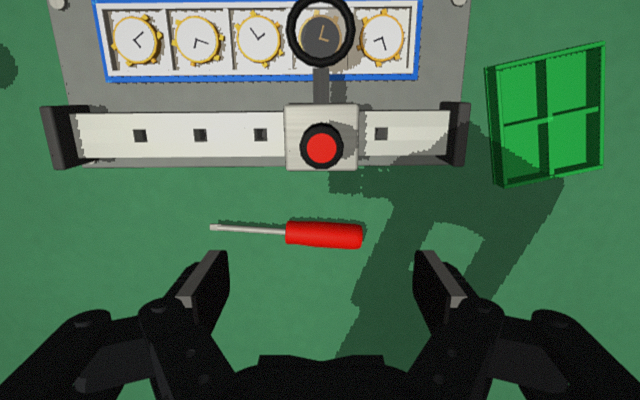

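The loupe is over the black watch at (321,37). The knob at (321,148) reads z = 117.3 by depth, against 117.1 before the lift, so the plunger is home. The gripper is clear.

```bash
python3 -c "
from cell import robot
print(robot.sign_off())"
```

```text
the job is handed in; nothing more can be done
None
```

The job is handed in: the last wrist picture showed the loupe over the black-dialled watch with the plunger home in that station's hole, the gripper clear and all five watches in their pockets. The sign-off returned no verdict.

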